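Uncover a board and hold the loupe over it at its focal height

TASK

Get the circuit board on the inspection stand under the loupe: lift the dust cover with the bow handle off it and set it down gently, upright, on the green mat beside the stand, then take the loupe from its rest and hold it level over the middle of the board, with the lens at the height of the pointer on the stand's column, which marks the focal height. Finish while still holding the loupe there, steady and touching nothing else; do not shift the pointer, the board or the other loose things on the bench, and do not let the loupe touch the board or the stand.

Things in the scene. Friction and masses are not known exactly. Their poses are not given: they have to be found in the camera images.
- stand: Fixed inspection stand, left: grey base plate 10 mm thick, x -65..140, y -58..58 mm. Origin on the mat under the middle of the nest; x towards the column, y to the left, z up. Nest: aluminium block 100 x 88 mm, top 18 mm above the mat, with low corner locators. Steel column 12 mm thick, 175 mm high, at x = 118. The mat on the +y side is free: the cover's middle may stand at x = -60, y = 135 mm.
- cover_handle (a point): Middle of the black grip bar (80 mm along x, 12 wide, 13 high, 28 mm free under it) of the loose grey dust cover: an upside-down box 110 (x) x 98 (y) x 34 mm, wall 3, about 0.2 kg, standing round nest and board with 2 mm play. 68.5 mm above the cover's lower rim; z up, x along the stand's x, so the bar points at the column. It clears the board when raised 20 mm.
- pointer_tip (a point): Tip of the thin level steel pointer (5 mm) on the column's dark clamping collar. It points back at the nest and ends 61 mm from its centre, 6 mm outside the cover and clear of the loupe's rim. Its height, set between 98 and 148 mm above the mat, marks the focal height where the lens centre belongs. About 8 N would push the collar along the column; it must stay as set.
- board_centre (a point): Centre of the upper face of the circuit board to be inspected (black, 85 x 72 mm, parts up to 12 mm high), about 25 mm above the mat, loose between the locators of the stand's nest and hidden under the cover at the start. z up.
- lens_centre (a point): Centre of the loupe's lens: glass in a black ring 76 mm across and 10 mm thick, lying level. Axes of the loupe: x from the handle to the lens, y across, z normal to the lens (up).
- loupe_grip (a point): Middle of the loupe's handle where it balances, 92 mm from the lens centre along -x, in the lens's middle plane; axes as lens_centre. Black bar with flat sides, from 64 to 150 mm behind the lens centre, 16 mm wide (y), 18 mm high; a steel neck 10 mm thick joins it to the ring. Loupe about 0.1 kg; its middle plane starts 50 mm above the mat.
- loupe_rest: Fixed rest of the loupe, right: black foot 128 x 52 x 8 mm with two aluminium U-forks open upwards, round the neck (x = -50) and the handle's end (x = -143 mm), each 8 mm thick, cheeks 57 and 53 mm high; between them the handle is free from both sides. Origin on the mat below the lens centre, axes as the loupe's. Lift the loupe straight up.
- gauge_block_mid (a point): Centre of a loose drilled aluminium block 40 x 60 x 25 mm between the stand and the clamp jig. Not part of the job: leave it where it is.
- tin_mid (a point): Centre of a loose round white tin, 60 mm across and 22 mm high, on the right. Not part of the job: leave it where it is.
- dongle_mid (a point): Centre of a loose plug-in key 18 x 54 x 9 mm at the foot of the monitor. Not part of the job: leave it where it is.

How it is judged:
By the outcome, as a careful person would: the job done as asked, in the order asked, and still so for the second after the job is handed in, while the arm keeps its last pose, push and grip.
It also fails if it takes over 61 s, if anything falls off the work surface, if the arm or the gripper's body presses on something with over 40 N, if the wrist force passes 120 N, or if a joint passes its speed limit or range.

ROBOT

A 7-joint arm with a two-finger parallel gripper is mounted at the origin on a cart in front of the work surface, level with it; the furniture and walls round the work are solid. World frame = base frame: x ahead of the robot, y to its left, z up, the work surface at z = 0. Lengths are in m, angles in rad, forces in N, time in s.
With the tool pointing down it reaches from about 0.35 to 0.9 m from the base axis. Payload 8.1 kg.
Tool frame: the origin (TCP) lies at the very end of the fingers, on their centre line; the grasp point (between the pads) lies 19 mm behind it; z points along the fingers, y is the line along which they close (so a half turn about z gives the same grasp; the last joint's range is limited). The gripper opens to 92 mm and grips with 3 to 60 N. Pads are 19 mm wide; open, the fingers measure 130 mm over their backs; the gripper's body (75 mm by 190 mm) begins 47 mm behind the grasp point.
Start: joints at [1.091, 0.434, 0.025, 1.573, -0.012, 1.134, -0.075], TCP at [0.23, -0.581, 0.227] pointing down, gripper open.
Joint ranges: [-2.62, 2.62], [-0.44, 2.09], [-1.27, 1.32], [0.08, 2.57], [-1.32, 4.46], [0.12, 2], [-2.74, 2.74]. Speed limits (rad/s): [2.22, 2.22, 3.01, 3.01, 3.14, 3.14, 3.14].

INTERFACE

Orientations are given as a rotation vector (axis times angle).
In Python, from cell import arm gives the robot as it stands.
- The arm moves only by the tool jog_arm, never from a script. Its argument "rows" is a list of rows, each a list of 3 entries, a list of its own where there are three numbers: the shift along the world's x, y, z in cm, then the turn, a rotation vector about the world's x, y, z in degrees, then the opening, from 0 (shut) to 1 (fully open). A call has 1 to 8 rows; each row is the pose to reach, as a shift and turn from the pose commanded when the call began; what a row does not reach only later rows make up. A row lasts 1/8 s, in which the tool goes at most 62.5 mm and 10.7 degrees, less where a joint would pass 70% of its speed; a pose out of reach is approached as far as the arm can. A call with a gripper value outside its range is refused whole. The fingers move at their own pace and stop on an object; "newtons" is the grip in N (left out, the last holds). Time passes only in rows, so rows that repeat a pose let the fingers close. It gives the time, the measured TCP pose, the force, the opening and the grip force at its end, in the units of the state.
- arm.observe(): the state, without advancing time (a new reading comes with each control period).
- arm.get_image(name): name is "scene" or "top"; returns a dict with "img" (384x512x3 uint8, red, green, blue), "depth" (384x512 float32, m along the optical axis (not along the pixel's ray), 0 where there is no reading), "fx", "fy", "cx", "cy" (pixels), "dist_coeffs" ([k1, k2, p1, p2, k3] as OpenCV has them; the pictures are not rectified), "rvec" (rotation vector, rad) and "tvec" (3), from world to camera coordinates, as OpenCV has them. Camera axes: x right, y down, z forward; pixel columns grow to the right and rows downward; lengths in m; the calibration is good to about 2 mm. A picture is of the moment at which its call begins.
- arm.sign_off(): hands the job in; it is judged then, once.
The state is a dict: "clock": time; "joints": joint angles; "dq": joint speeds; "joint_efforts": joint torques, N m; "position": TCP position; "ee_rot": TCP orientation; "force": force on the tool from outside, world axes, zero at the start; "ft_torque": the same for the moment, N m; "width": opening from 0.0 (shut) to 1.0 (fully open); "gripper_force": force on a finger pad.
Only numpy, scipy, OpenCV 4.12 (cv2) and the standard library are available. Lean on these libraries where they do the work, as an engineer would, in place of code of your own. Each camera call takes 0.05 s, during which the arm holds its last target. There are 200 camera calls.

## Working session

There is one attempt and no reset: what is moved stays moved. The work goes in short steps, Python scripts to look and compute and a tool call to move; the robot and the scene stay as the last step left them, time stands still between calls to the robot, and variables do not carry over. Pictures are saved under pics/ and viewed, at most 13 in all, crops included, and the job is handed in when it is done.

Besides the shell and the picture viewer there is one more tool, called after "Call:" as name(argument=value, ...), one argument or row to a line, values as JSON. jog_arm: Moves the arm, as the interface text tells. Its arguments: {"type":"object","properties":{"rows":{"type":"array","items":{"type":"array"}},"newtons":{"type":"number"}},"required":["rows"]}

```bash
mkdir -p pics; cat > h.py <<'E'
import numpy as np, cv2
from cell import arm
def cam(n):
    d=arm.get_image(n); K=np.array([[d['fx'],0,d['cx']],[0,d['fy'],d['cy']],[0,0,1.]])
    R=cv2.Rodrigues(np.array(d['rvec'],float))[0]; t=np.array(d['tvec'],float).ravel()
    return dict(img=d['img'],depth=d['depth'],K=K,D=np.array(d['dist_coeffs'],float),R=R,t=t)
def ray(c,uv):
    u=cv2.undistortPoints(np.array(uv,float).reshape(-1,1,2),c['K'],c['D']).reshape(-1,2)
    return np.c_[u,np.ones(len(u))]
def plane(c,uv,z):
    r=ray(c,uv)@c['R']; o=-c['R'].T@c['t']
    return o+r*((z-o[2])/r[:,2])[:,None]
def dep(c,uv):
    uv=np.array(uv).reshape(-1,2); z=c['depth'][uv[:,1].astype(int),uv[:,0].astype(int)]
    return (ray(c,uv)*z[:,None]-c['t'])@c['R']
def cloud(c):
    h,w=c['depth'].shape; g=np.stack(np.meshgrid(np.arange(w),np.arange(h)),-1).reshape(-1,2)
    return dep(c,g).reshape(h,w,3)
def proj(c,P): return cv2.projectPoints(np.array(P,float).reshape(-1,3),cv2.Rodrigues(c['R'])[0],c['t'],c['K'],c['D'])[0].reshape(-1,2)
def save(c,name,roi=None,s=1.5):
    im=c['img'][:,:,::-1]
    if roi: im=im[roi[1]:roi[3],roi[0]:roi[2]]
    cv2.imwrite('pics/'+name+'.png',cv2.resize(im,None,fx=s,fy=s,interpolation=cv2.INTER_CUBIC))
E
python3 - <<'E'
from h import *
for n in('scene','top'):
    c=cam(n); save(c,n+'0'); print(n,-c['R'].T@c['t'],c['K'][0,0],c['R'][2])
    np.save(n+'0.npy',c,allow_pickle=True)
print(arm.observe())
E
```

```text
scene [0.11030924 0.82900967 0.4492658 ] 348.7938795764835 [ 0.44879941 -0.79121705 -0.41539701]
top [0.39681666 0.10315062 1.20470574] 378.8704765526993 [ 0.11680455 -0.01369118 -0.99306055]
{'clock': 0.1, 'joints': array([ 1.09139064,  0.43513628,  0.02494802,  1.57401031, -0.01160845,
        1.13402411, -0.07512907]), 'dq': array([ 0.00036357, -0.00353833, -0.00042636, -0.00189514,  0.00033767,
        0.00059616,  0.00077449]), 'joint_efforts': array([ 2.89829994e-03, -6.69123316e+01,  9.87839252e-01, -3.15147543e+01,
       -6.05385751e-02,  3.73749586e-02,  1.19860724e-04]), 'position': array([ 0.2297627 , -0.58072754,  0.22603212]), 'ee_rot': array([-3.08466591e+00, -5.88008958e-01,  5.92099813e-04]), 'force': array([-0.07329509, -0.06094838,  0.20057289]), 'ft_torque': array([ 0.02847793, -0.01189922, -0.00081944]), 'gripper_force': 0.0, 'width': 0.9955775142627739}
```

View pics/scene0.png

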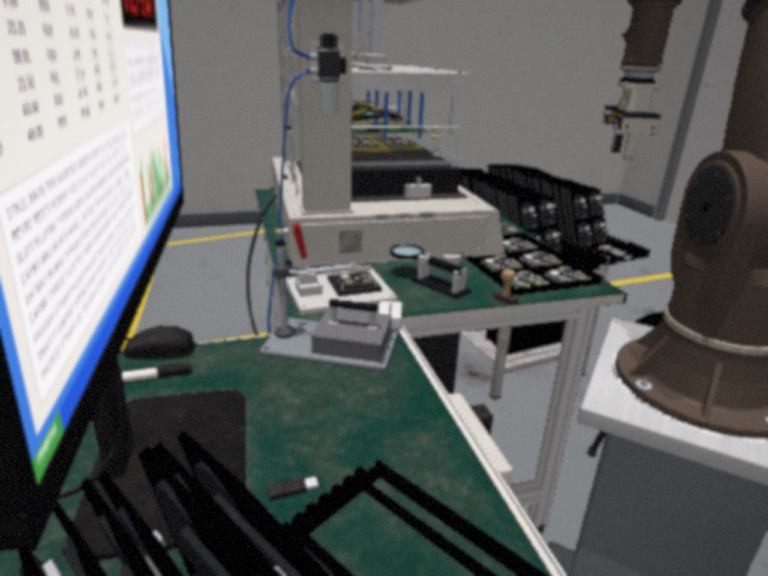

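View pics/top0.png

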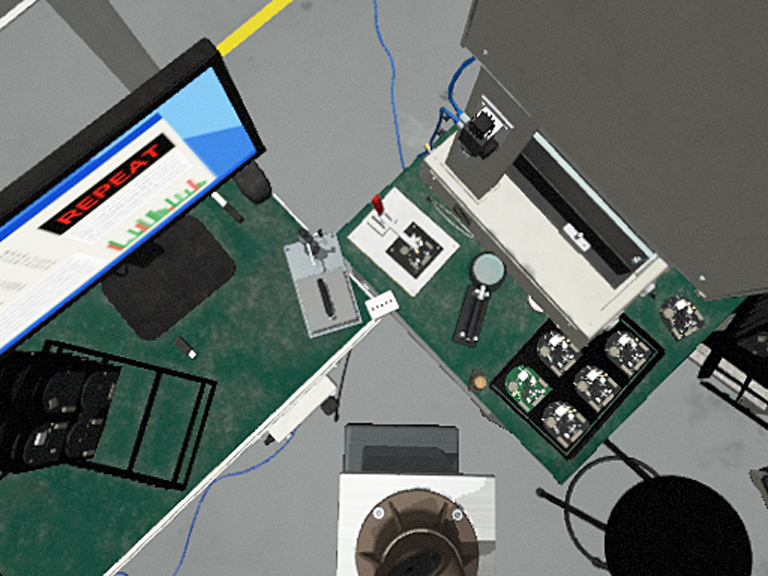

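The scene view shows the stand with the covered nest and its column near (340,310), and the loupe on its rest near (430,265). The top view shows the bar at (327,297), the column at about (315,240), the lens at (488,268) and the handle running to (468,335). Next I measure with depth and look at closer crops.

```bash
cat > m.py <<'E'
from h import *
T=np.load('top0.npy',allow_pickle=True).item(); S=np.load('scene0.npy',allow_pickle=True).item()
a=cv2.resize(T['img'][140:240,175:355,::-1],None,fx=4.4,fy=4.4,interpolation=cv2.INTER_CUBIC)
cv2.imwrite('pics/topc.png',a); save(S,'scenec',(165,130,325,250),5)
P=cloud(T)
def rect(m,name):
    q=P[m]; print(name,m.sum(),q.mean(0).round(4),'med',np.median(q,0).round(4),end=' ')
    r=cv2.minAreaRect((q[:,:2]*1000).astype(np.float32)); print(r)
yy,xx=np.mgrid[:384,:512]
left=(xx>185)&(xx<245)&(yy>150)&(yy<230)
g=T['img'].astype(int)
Z=P[...,2]
rect(left&(Z>.045)&(Z<.062),'covertop')
rect(left&(Z>.067)&(Z<.10),'bar?')
rect(left&(Z>.1)&(Z<.2),'column/pointer')
rect(left&(Z>.003)&(Z<.02),'base')
right=(xx>295)&(xx<345)&(yy>160)&(yy<235)
rect(right&(Z>.03)&(Z<.075),'loupe')
for z0 in np.arange(0,.2,.01):
  m=left&(Z>z0)&(Z<=z0+.01); n=right&(Z>z0)&(Z<=z0+.01); print(round(z0,2),m.sum(),P[m].mean(0).round(3) if m.any() else '',n.sum(),P[n].mean(0).round(3) if n.any() else '')
E
python3 m.py
```

```text
covertop 235 [0.5015 0.1936 0.0464] med [0.4987 0.1887 0.0461] ((530.2777099609375, 204.88897705078125), (172.82626342773438, 97.0987777709961), 19.144020080566406)
bar? 109 [0.5018 0.1959 0.0832] med [0.5018 0.195  0.0833] ((535.738525390625, 207.35484313964844), (151.22055053710938, 11.80369758605957), 18.43657684326172)
column/pointer 138 [0.6062 0.2261 0.14  ] med [0.6089 0.2268 0.1325] ((597.7452392578125, 213.19451904296875), (61.17036819458008, 46.17829895019531), 29.501169204711914)
base 1314 [0.5693 0.2057 0.0096] med [0.5861 0.2067 0.0092] ((536.3622436523438, 208.81495666503906), (249.8380889892578, 186.39071655273438), 1.5381886959075928)
loupe 789 [ 0.5451 -0.129   0.0534] med [ 0.5597 -0.1263  0.0533] ((524.2650756835938, -113.54454040527344), (107.09504699707031, 188.84063720703125), 56.35451126098633)
0.0 1352 [0.541 0.22  0.005] 1132 [ 0.495 -0.117  0.003]
0.01 542 [0.583 0.191 0.013] 156 [ 0.566 -0.079  0.014]
0.02 28 [0.58  0.212 0.023] 21 [ 0.55  -0.125  0.026]
0.03 94 [0.503 0.2   0.039] 24 [ 0.56  -0.147  0.036]
0.04 977 [0.501 0.195 0.044] 128 [ 0.555 -0.131  0.048]
0.05 2 [0.61  0.228 0.057] 582 [ 0.54  -0.126  0.054]
0.06 2 [0.611 0.229 0.063] 39 [ 0.553 -0.142  0.064]
0.07 12 [0.503 0.198 0.078] 30 [ 0.593 -0.157  0.075]
0.08 97 [0.502 0.196 0.084] 27 [ 0.595 -0.156  0.085]
0.09 0  21 [ 0.593 -0.158  0.095]
0.1 0  35 [ 0.592 -0.159  0.106]
0.11 2 [0.603 0.23  0.119] 31 [ 0.6   -0.153  0.115]
0.12 48 [0.597 0.221 0.126] 86 [ 0.603 -0.163  0.124]
0.13 51 [0.611 0.226 0.133] 0 
0.14 5 [0.61  0.229 0.143] 0 
0.15 3 [0.607 0.232 0.155] 0 
0.16 1 [0.607 0.227 0.17 ] 0 
0.17 28 [0.613 0.233 0.174] 0 
0.18 0  0 
0.19 0  0
```

View pics/topc.png

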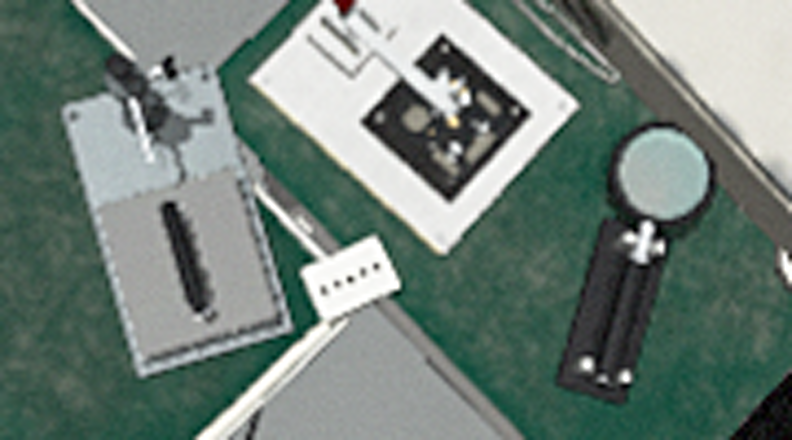

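View pics/scenec.png

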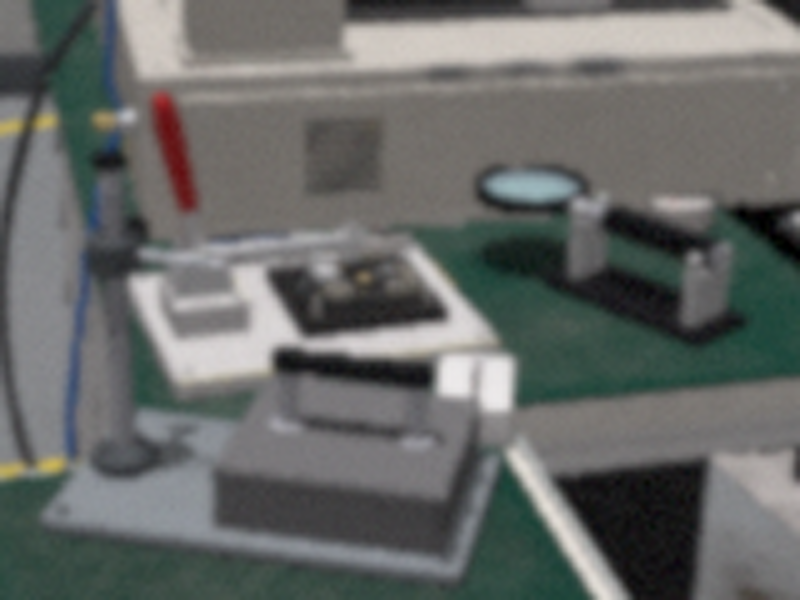

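The crops show the cover top with its bar from (168,205) to (208,312) in the top crop, and the pointer's white streak from (130,95) to (150,160). The loupe ring is at (662,178) with its handle to (605,380), and the pale block at (350,285) beside the stand is the gauge block. In the scene crop the pointer leaves the collar at about (140,257).

```bash
cat > m2.py <<'E'
from h import *
from scipy.spatial.transform import Rotation as Ro
T=np.load('top0.npy',allow_pickle=True).item(); S=np.load('scene0.npy',allow_pickle=True).item()
P=cloud(T); yy,xx=np.mgrid[:384,:512]; Z=P[...,2]
left=(xx>185)&(xx<245)&(yy>165)&(yy<230)
m=left&(Z>.040)&(Z<.049)
m=cv2.morphologyEx(m.astype(np.uint8),cv2.MORPH_OPEN,np.ones((3,3)))
uv=cv2.findNonZero(m).reshape(-1,2)
print('cover',cv2.minAreaRect((plane(T,uv,.044)[:,:2]*1000).astype(np.float32)))
b=left&(Z>.07)&(Z<.10)&(T['img'].sum(2)<230); uv=cv2.findNonZero(b.astype(np.uint8)).reshape(-1,2)
q=plane(T,uv,.085)[:,:2]; w,v=np.linalg.eigh(np.cov(q.T)); d=v[:,1]*np.sign(v[0,1])
print('bar',q.mean(0),cv2.minAreaRect((q*1000).astype(np.float32)),'ang',np.degrees(np.arctan2(d[1],d[0])))
# loupe: ring = dark/teal disc
right=(xx>300)&(xx<345)&(yy>160)&(yy<235)
g=T['img'].astype(int)
l=right&(Z>.044)&(Z<.064)&(xx<340); uv=cv2.findNonZero(l.astype(np.uint8)).reshape(-1,2)
lens=right&(g[...,2]-g[...,0]>15)&(g.sum(2)>330); lu=cv2.findNonZero(cv2.morphologyEx(lens.astype(np.uint8),cv2.MORPH_OPEN,np.ones((3,3)))).reshape(-1,2)
c,r=cv2.minEnclosingCircle(lu.astype(np.float32)); print('lenspix',c,r,len(lu)); L=plane(T,[c],.052)[0]; print('lens',L)
q=plane(T,uv,.055)[:,:2]; dd=np.linalg.norm(q-L[:2],axis=1); h=q[(dd>.066)&(dd<.16)]
w,v=np.linalg.eigh(np.cov(h.T)); d=v[:,1]*np.sign(v[0,1]); print('handle',h.mean(0),'pca ang',np.degrees(np.arctan2(d[1],d[0])),'lens-mean',np.degrees(np.arctan2(*(L[:2]-h.mean(0))[::-1])),w**.5)
R=Ro.from_rotvec(arm.observe()['ee_rot']).as_matrix(); print('tool y',R[:,1],np.degrees(np.arctan2(R[1,1],R[0,1])))
# top pointer
p=(xx>195)&(xx<225)&(yy>150)&(yy<182)&(Z>.11)
for v_,u_ in np.argwhere(p&(Z<.15))[::3]: print((u_,v_),P[v_,u_].round(3),g[v_,u_].sum(),end=';')
print()
M=(P[...,0]>.25)&(P[...,0]<.8)&(P[...,1]>.2)&(P[...,1]<.7)&(Z>.1)
for x in np.arange(.3,.8,.05): 
  k=M&(abs(P[...,0]-x)<.025)&(P[...,1]>.27)
  print(round(x,2),P[...,1][k].min().round(3) if k.any() else None,Z[k].max().round(3) if k.any() else None,end='|')
E
python3 m2.py
```

```text
cover ((501.11541748046875, 195.57177734375), (110.78334045410156, 99.3775863647461), 18.540430068969727)
bar [0.50234329 0.19596416] ((502.5188903808594, 195.98675537109375), (75.4077377319336, 11.796906471252441), 18.310016632080078) ang 18.884782744071945
lenspix (326.0, 178.5) 9.861641883850098 139
lens [ 0.57412155 -0.13624839  0.052     ]
handle [ 0.4650805  -0.10425201] pca ang -16.45951152003653 lens-mean -16.35349472763743 [0.00611744 0.02665439]
tool y [ 0.36787831 -0.92987285 -0.00142884] -68.41515050809059
(np.int64(213), np.int64(153)) [0.628 0.207 0.127] 0;(np.int64(206), np.int64(154)) [0.624 0.226 0.133] 440;(np.int64(214), np.int64(154)) [0.624 0.203 0.134] 330;(np.int64(207), np.int64(155)) [0.621 0.223 0.134] 450;(np.int64(214), np.int64(155)) [0.622 0.203 0.131] 231;(np.int64(207), np.int64(156)) [0.618 0.223 0.131] 357;(np.int64(210), np.int64(156)) [0.62  0.215 0.126] 742;(np.int64(213), np.int64(156)) [0.619 0.206 0.13 ] 39;(np.int64(199), np.int64(157)) [0.614 0.246 0.133] 334;(np.int64(207), np.int64(157)) [0.615 0.223 0.133] 195;(np.int64(210), np.int64(157)
[... 861 characters left out ...]
202), np.int64(163)) [0.6   0.238 0.119] 389;(np.int64(205), np.int64(163)) [0.599 0.229 0.126] 763;(np.int64(206), np.int64(164)) [0.596 0.226 0.123] 623;(np.int64(206), np.int64(166)) [0.59  0.226 0.126] 702;(np.int64(207), np.int64(167)) [0.587 0.223 0.126] 479;(np.int64(207), np.int64(169)) [0.581 0.222 0.127] 740;(np.int64(207), np.int64(171)) [0.576 0.222 0.125] 652;(np.int64(208), np.int64(172)) [0.573 0.219 0.125] 726;(np.int64(208), np.int64(174)) [0.567 0.219 0.126] 657;(np.int64(209), np.int64(176)) [0.561 0.216 0.126] 692;
0.3 0.631 0.221|0.35 0.63 0.223|0.4 0.646 0.346|0.45 0.58 0.454|0.5 0.517 0.567|0.55 0.458 0.591|0.6 0.403 0.591|0.65 0.348 0.59|0.7 0.29 0.59|0.75 0.283 0.59|
```

Call:
jog_arm(
  rows=[
    [[1,5,3],[0,0,0],0.9],
    [[3,15,8],[0,0,0],0.7],
    [[6,30,10],[0,0,-3],0.7],
    [[6,30,10],[0,0,-3],0.7],
    [[6,30,10],[0,0,-3],0.7],
    [[6,30,10],[0,0,-3],0.7],
    [[27.2,77.7,9.4],[0,0,-3],0.7],
    [[27.2,77.7,9.4],[0,0,-3],0.7],
  ],
)

```text
clock: 1.1
position: [0.341, -0.1663, 0.3252]
ee_rot: [3.101, 0.503, 0.0]
force: [1.5, -0.0, 0.1]
width: 0.7
gripper_force: 0.0
```

Call:
jog_arm(
  rows=[
    [[16,36,-2],[0,0,0],0.7],
    [[16,36,-2],[0,0,0],0.7],
    [[16,36,-2],[0,0,0],0.7],
    [[16,36,-2],[0,0,0],0.7],
    [[16,36,-2],[0,0,0],0.7],
    [[16,36,-2],[0,0,0],0.7],
    [[16,36,-2],[0,0,0],0.7],
    [[16,36,-2],[0,0,0],0.7],
  ],
)

```text
clock: 2.1
position: [0.5009, 0.1934, 0.3043]
ee_rot: [-3.1, -0.509, 0.003]
force: [0.6, -0.1, -0.7]
width: 0.7
gripper_force: 0.0
```

```bash
cat > st.py <<'E'
from h import *
from scipy.spatial.transform import Rotation as Ro
o=arm.observe(); R=Ro.from_rotvec(o['ee_rot']).as_matrix()
print(round(o['clock'],2),'pos',o['position'].round(4),'yaw y',np.degrees(np.arctan2(R[1,1],R[0,1])).round(2),'toolz',R[:,2].round(4),'w',o['width'],'F',o['force'].round(2),'q',o['joints'].round(2))
E
python3 st.py
```

```text
2.1 pos [0.5009 0.1934 0.3043] yaw y -71.34 toolz [-0.0019  0.     -1.    ] w 0.6995379171157807 F [ 0.61 -0.09 -0.66] q [ 0.04  0.31 -0.67  1.63  0.2   1.28 -1.91]
```

Call:
jog_arm(
  rows=[
    [[0.1,0.2,-6],[0,0,0],0.5],
    [[0.1,0.2,-12],[0,0,0],0.5],
    [[0.1,0.2,-16],[0,0,0],0.5],
    [[0.1,0.2,-20],[0,0,0],0.5],
    [[0.1,0.2,-22],[0,0,0],0.5],
    [[0.1,0.2,-23.5],[0,0,0],0.5],
    [[0.1,0.2,-24.3],[0,0,0],0.5],
    [[0.1,0.2,-24.3],[0,0,0],0.5],
  ],
)

```text
clock: 3.1
position: [0.5019, 0.1945, 0.0624]
ee_rot: [3.1, 0.506, 0.0]
force: [-0.3, -0.0, 0.6]
width: 0.499
gripper_force: 0.0
```

```bash
python3 st.py; python3 -c "
from h import *
c=cam('scene'); save(c,'s1',(165,120,305,240),5)"
```

```text
3.1 pos [0.5019 0.1945 0.0624] yaw y -71.45 toolz [ 1.e-04 -4.e-04 -1.e+00] w 0.4991816538734668 F [-0.29 -0.02  0.64] q [-0.06  0.56 -0.56  1.93  0.42  0.77 -2.11]
```

View pics/s1.png

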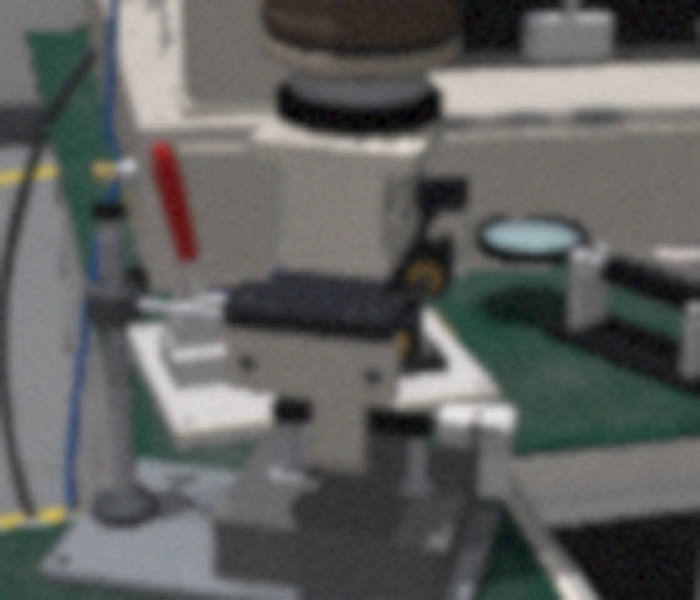

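The gripper straddles the bar around (340,430), with the bar visible on both sides. Now I grip and lift.

Call:
jog_arm(
  rows=[
    [[0,0.1,-0.1],[0,0,0],0.3],
    [[0,0.1,-0.1],[0,0,0],0.0],
    [[0,0.1,-0.1],[0,0,0],0.0],
    [[0,0.1,-0.1],[0,0,0],0.0],
    [[0,0.1,-0.1],[0,0,0],0.0],
    [[0,0.1,0.4],[0,0,0],0.0],
    [[0,0.1,0.9],[0,0,0],0.0],
    [[0,0.1,0.9],[0,0,0],0.0],
  ],
  newtons=25,
)

```text
clock: 4.15
position: [0.502, 0.1961, 0.0718]
ee_rot: [-3.1, -0.507, -0.001]
force: [-0.7, 0.4, -0.9]
width: 0.129
gripper_force: 25.0
```

```bash
python3 st.py
```

```text
4.15 pos [0.502  0.1961 0.0718] yaw y -71.42 toolz [ 8.e-04  2.e-04 -1.e+00] w 0.1293757652754616 F [-0.73  0.44 -0.92] q [-0.06  0.55 -0.57  1.92  0.41  0.79 -2.1 ]
```

Call:
jog_arm(
  rows=[
    [[0,0,1],[0,0,0],0.0],
    [[0,0,2],[0,0,0],0.0],
    [[0,0,3],[0,0,0],0.0],
    [[0,0,3.5],[0,0,0],0.0],
    [[-1.5,1.6,3.5],[0,0,0],0.0],
    [[-4.5,5,3.5],[0,0,0],0.0],
    [[-8,8.7,3.5],[0,0,0],0.0],
    [[-10,10.9,3.5],[0,0,0],0.0],
  ],
)

```text
clock: 5.15
position: [0.3997, 0.307, 0.1067]
ee_rot: [-3.099, -0.511, 0.0]
force: [0.5, 0.5, -1.5]
width: 0.129
gripper_force: 25.0
```

```bash
python3 st.py; python3 - <<'E'
from h import *
c=cam('scene'); save(c,'s2',(140,120,300,240),5)
d=cam('top'); np.save('top1.npy',d,allow_pickle=True);np.save('scene1.npy',c,allow_pickle=True)
E
```

```text
5.15 pos [0.3997 0.307  0.1067] yaw y -71.27 toolz [-2.e-04  8.e-04 -1.e+00] w 0.12946861205533852 F [ 0.49  0.46 -1.46] q [-0.29  0.46 -0.63  1.97  0.36  0.83 -2.36]
```

View pics/s2.png

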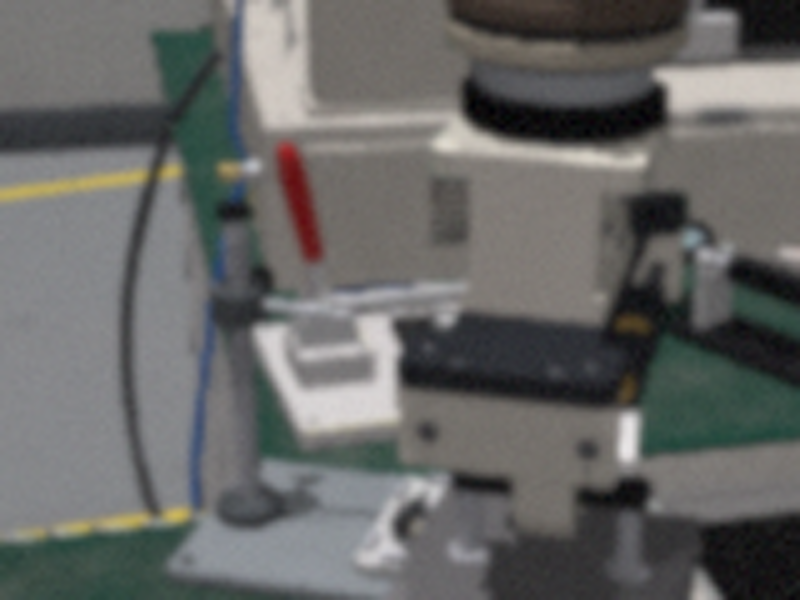

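The view shows the cover hanging from the gripper and clear of the stand, with the board uncovered at (410,520). The column and pointer are untouched. Next I lower it.

Call:
jog_arm(
  rows=[
    [[0,0,-1.5],[0,0,0],0.0],
    [[0,0,-3],[0,0,0],0.0],
    [[0,0,-4.2],[0,0,0],0.0],
    [[0,0,-4.8],[0,0,0],0.0],
    [[0,0,-5.1],[0,0,0],0.0],
    [[0,0,-5.3],[0,0,0],0.0],
    [[0,0,-5.4],[0,0,0],0.0],
    [[0,0,-5.4],[0,0,0],0.0],
  ],
)

```text
clock: 6.25
position: [0.4018, 0.3051, 0.0525]
ee_rot: [-3.1, -0.507, -0.001]
force: [0.3, 0.4, -1.9]
width: 0.129
gripper_force: 25.0
```

```bash
python3 st.py
```

```text
6.25 pos [0.4018 0.3051 0.0525] yaw y -71.42 toolz [ 3.e-04  1.e-04 -1.e+00] w 0.12879572985410412 F [ 0.29  0.39 -1.94] q [-0.33  0.54 -0.57  2.01  0.44  0.71 -2.42]
```

Call:
jog_arm(
  rows=[
    [[0,0,-0.05],[0,0,0],0.0],
    [[0,0,-0.1],[0,0,0],0.0],
    [[0,0,-0.15],[0,0,0],0.0],
    [[0,0,-0.15],[0,0,0],0.0],
  ],
)

```text
clock: 6.75
position: [0.4017, 0.305, 0.0508]
ee_rot: [3.1, 0.507, -0.0]
force: [-0.4, -0.5, -1.4]
width: 0.128
gripper_force: 25.0
```

Call:
jog_arm(
  rows=[
    [[0,0,-0.05],[0,0,0],0.0],
    [[0,0,-0.1],[0,0,0],0.0],
    [[0,0,-0.1],[0,0,0],0.0],
  ],
)

```text
clock: 7.12
position: [0.4017, 0.3051, 0.0498]
ee_rot: [3.1, 0.507, 0.0]
force: [-0.2, 0.8, -1.0]
width: 0.13
gripper_force: 25.0
```

Call:
jog_arm(
  rows=[
    [[0,0,-0.05],[0,0,0],0.0],
    [[0,0,-0.1],[0,0,0],0.0],
    [[0,0,-0.1],[0,0,0],0.0],
  ],
)

```text
clock: 7.5
position: [0.4017, 0.3051, 0.0498]
ee_rot: [3.1, 0.507, 0.001]
force: [-3.4, -3.8, 15.3]
width: 0.127
gripper_force: 25.0
```

```bash
python3 st.py; python3 - <<'E'
from h import *
c=cam('scene'); save(c,'s3',(150,150,310,270),5)
P=cloud(c);m=(abs(P[...,0]-.4)<.1)&(abs(P[...,1]-.33)<.08)
for a in (.43,): print([P[...,2][m&(abs(P[...,2]-z)<.0025)].size for z in np.arange(0,.06,.005)])
E
```

```text
7.5 pos [0.4017 0.3051 0.0498] yaw y -71.41 toolz [ 8.e-04 -3.e-04 -1.e+00] w 0.1273881147896544 F [-3.36 -3.79 15.31] q [-0.33  0.54 -0.57  2.02  0.44  0.71 -2.43]
[2697, 119, 118, 132, 118, 103, 1286, 40, 17, 20, 26, 26]
```

View pics/s3.png

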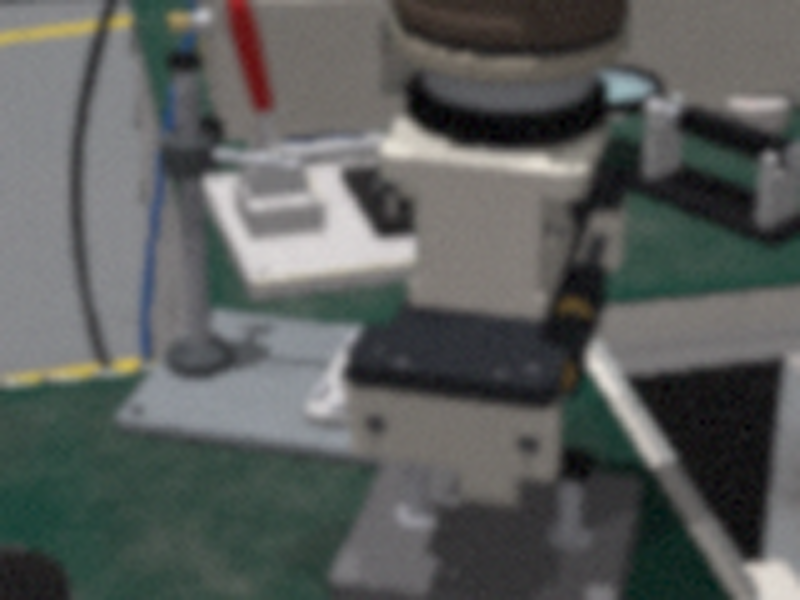

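Contact is at 15 N and the cover stands on the mat, near (480,530). I relieve the push, open and go up.

Call:
jog_arm(
  rows=[
    [[0,0,0.1],[0,0,0],0.0],
    [[0,0,0.1],[0,0,0],0.15],
    [[0,0,0.1],[0,0,0],0.4],
    [[0,0,0.1],[0,0,0],0.5],
    [[0,0,0.1],[0,0,0],0.5],
    [[0,0,2],[0,0,0],0.5],
    [[0,0,6],[0,0,0],0.5],
    [[0,0,12],[0,0,0],0.5],
  ],
)

```text
clock: 8.55
position: [0.4009, 0.3042, 0.1689]
ee_rot: [3.099, 0.507, -0.005]
force: [1.5, 0.5, -0.1]
width: 0.499
gripper_force: 0.0
```

```bash
python3 st.py
```

```text
8.55 pos [0.4009 0.3042 0.1689] yaw y -71.4 toolz [-0.0029 -0.0018 -1.    ] w 0.49881270763664587 F [ 1.51  0.47 -0.1 ] q [-0.24  0.39 -0.67  1.9   0.29  0.96 -2.29]
```

Call:
jog_arm(
  rows=[
    [[0,0,5],[0,0,0],0.5],
    [[1,-5,10],[0,0,-5],0.5],
    [[2.2,-11,11],[0,0,-10],0.5],
    [[3.4,-17,11],[0,0,-15],0.5],
    [[4.6,-23,11],[0,0,-20],0.5],
    [[5.8,-29,11],[0,0,-25],0.5],
    [[7,-35,10],[0,0,-30],0.5],
    [[8.4,-41.5,9],[0,0,-35],0.5],
  ],
)

```text
clock: 9.55
position: [0.4843, -0.1051, 0.2599]
ee_rot: [3.109, -0.453, 0.001]
force: [1.2, 0.7, 0.7]
width: 0.496
gripper_force: 0.0
```

```bash
python3 st.py; python3 - <<'E'
from h import *
S=cam('scene');T=cam('top');np.save('scene2.npy',S,allow_pickle=True);np.save('top2.npy',T,allow_pickle=True)
save(S,'s4',(150,130,330,250),4.4)
E
```

```text
9.55 pos [ 0.4843 -0.1051  0.2599] yaw y -106.57 toolz [ 8.e-04 -4.e-04 -1.e+00] w 0.49620713046623616 F [1.24 0.69 0.66] q [ 0.41  0.22 -0.37  1.81  0.09  1.12 -1.85]
```

View pics/s4.png

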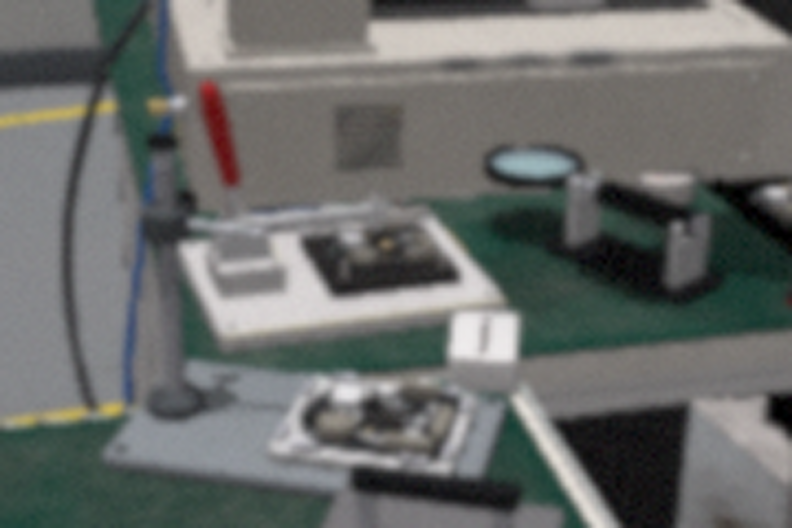

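The view shows the board uncovered in the nest around (375,420), the cover standing upright at the bottom with its bar at (435,488), and the loupe free in its rest. Before descending I check body clearance at the rest and measure the pointer height and board centre.

```bash
python3 - <<'E'
from h import *
S=np.load('scene2.npy',allow_pickle=True).item();T=np.load('top2.npy',allow_pickle=True).item();T0=np.load('top0.npy',allow_pickle=True).item()
P=cloud(T0); a=np.radians(-16.4); ex=np.array([np.cos(a),np.sin(a)]); ey=np.array([-ex[1],ex[0]])
d=P[...,:2]-np.array([.486,-.110]); u=d@ex; v=d@ey
m=(P[...,2]>.085)&(abs(u)<.09)&(abs(v)<.16); print('tall near:',m.sum()); 
for vv in np.arange(-.16,.16,.02):
  k=m&(abs(v-vv)<.01); print(round(vv,2),u[k].min().round(3) if k.any() else '',end=' ')
print()
# pointer height in scene: brightness along projected vertical at points on the pointer axis
b=np.radians(18.6); bx=np.array([np.cos(b),np.sin(b)]); C=np.array([.502,.196])
g=cv2.cvtColor(S['img'],cv2.COLOR_RGB2GRAY).astype(np.float32)
zs=np.arange(.105,.146,.002); print(zs.round(3))
for s in (.065,.07,.075,.08,.085,.09):
  q=C+s*bx; p=proj(S,[[*q,z] for z in zs]).astype(np.float32); print(s,p[0].round(1),cv2.remap(g,p[:,:1],p[:,1:],cv2.INTER_CUBIC).ravel().astype(int))
# pointer lateral/height in top depth
P2=cloud(T); d=P2[...,:2]-C; u=d@bx; v=d@np.array([-bx[1],bx[0]])
k=(u>.06)&(u<.098)&(abs(v)<.006)&(P2[...,2]>.11)&(P2[...,2]<.14); print('pointer top z',k.sum(),np.median(P2[...,2][k]),P2[...,2][k].std(),'v',v[k].mean(),'umin',u[k].min())
k=(abs(u)<.05)&(abs(v)<.05)&(P2[...,2]>.012)&(P2[...,2]<.045)
uv=np.argwhere(k)[:,::-1].astype(float); q=plane(T,uv,.02)[:,:2]; print('nest',cv2.minAreaRect((q*1000).astype(np.float32)))
E
```

```text
tall near: 6669
-0.16 0.022 -0.14 0.026 -0.12 0.039 -0.1 0.052 -0.08 0.064 -0.06 0.075 -0.04 0.087 -0.02  -0.0  0.02  0.04  0.06  0.08  0.1  0.12  0.14  
[0.105 0.107 0.109 0.111 0.113 0.115 0.117 0.119 0.121 0.123 0.125 0.127
 0.129 0.131 0.133 0.135 0.137 0.139 0.141 0.143 0.145]
0.065 [208.8 189.1] [185 159 131 118 118 118 118 126 141 155 152 155 167 168 137 104  96 107
 113 113 111]
0.07 [206.8 188.8] [168 143 125 117 117 119 119 130 146 156 152 155 161 154 128 109 105 110
 113 112 110]
0.075 [204.8 188.6] [153 132 120 117 116 117 120 124 137 152 161 160 154 143 130 123 120 116
 113 111 111]
0.08 [202.7 188.4] [140 122 116 116 117 116 117 123 138 161 167 149 130 115 109 110 111 112
 115 113 103]
0.085 [200.7 188.2] [129 117 117 119 118 123 125 130 145 165 160 135 115 116 113 110 110 113
 111 110 105]
0.09 [198.7 188. ] [152 150 142 135 132 125 117 121 139 153 145 118  96  97 108 114 115 114
 115 114 113]
pointer top z 21 0.12547538832582836 0.0023770526093613124 v -0.00019099823157159507 umin 0.06240032338870989
nest ((501.3909606933594, 194.53799438476562), (98.59465789794922, 96.2452621459961), 17.651988983154297)
```

```bash
python3 - <<'E'
from h import *
T0=np.load('top0.npy',allow_pickle=True).item()
P=cloud(T0); L=np.array([.574,-.136])
d=P[...,:2]-L; r=np.hypot(d[...,0],d[...,1])
for lo,hi in((.02,.04),(.06,.08),(.08,.11),(.11,.14),(.14,.5)):
  k=(P[...,2]>lo)&(P[...,2]<hi)&(r<.12); i=np.argmin(np.where(k,r,9)); print(lo,k.sum(),np.sort(r[k])[:4].round(3),d.reshape(-1,2)[i].round(3))
E
```

```text
0.02 157 [0.039 0.041 0.042 0.043] [ 0.039 -0.003]
0.06 153 [0.028 0.028 0.028 0.029] [ 0.02 -0.02]
0.08 269 [0.027 0.028 0.028 0.029] [ 0.016 -0.022]
0.11 1924 [0.03  0.031 0.031 0.031] [ 0.014 -0.026]
0.14 10 [0.119 0.119 0.119 0.119] [ 0.084 -0.084]
```

Call:
jog_arm(
  rows=[
    [[0,0,-5],[0,0,0],0.5],
    [[0,0,-10],[0,0,0],0.5],
    [[0,0,-15],[0,0,0],0.5],
    [[0,0,-15],[0,0,0],0.5],
    [[0,0,-15],[0,0,0],0.5],
  ],
)

```text
clock: 10.28
position: [0.4852, -0.1029, 0.1114]
ee_rot: [-3.109, 0.448, -0.002]
force: [0.4, 0.7, 0.7]
width: 0.503
gripper_force: 0.0
```

```bash
python3 st.py
```

```text
10.28 pos [ 0.4852 -0.1029  0.1114] yaw y -106.39 toolz [ 1.4e-03 -1.0e-04 -1.0e+00] w 0.5029918028326531 F [0.42 0.73 0.71] q [ 0.37  0.39 -0.35  2.    0.19  0.78 -1.94]
```

```bash
python3 - <<'E'
from h import *
for n in('top0','scene2'):
  T=np.load(n+'.npy',allow_pickle=True).item(); P=cloud(T); print(n)
  for x in (.5,.53,.56,.58,.6,.63,.66):
    row=[]
    for z in (.015,.03,.045,.06,.075,.09,.105,.12):
      k=(abs(P[...,0]-x)<.006)&(abs(P[...,2]-z)<.0075)&(P[...,1]<-.1)&(P[...,1]>-.3)
      row.append((k.sum(),*(np.percentile(P[...,1][k],[50,98]).round(3) if k.any() else ())))
    print(x,[tuple(map(float,r)) for r in row])
T=np.load('top0.npy',allow_pickle=True).item();P=cloud(T)
for v in (165,172,178,184): print(v,[(int(u),*P[v,u].round(3).tolist(),int(T['img'][v,u].sum())) for u in range(332,352,2)])
E
```

```text
top0
0.5 [(29.0, -0.234, -0.103), (7.0, -0.243, -0.231), (8.0, -0.244, -0.125), (28.0, -0.117, -0.106), (6.0, -0.243, -0.238), (9.0, -0.243, -0.24), (13.0, -0.244, -0.238), (75.0, -0.273, -0.245)]
0.53 [(13.0, -0.123, -0.101), (6.0, -0.214, -0.107), (13.0, -0.211, -0.11), (25.0, -0.126, -0.108), (9.0, -0.216, -0.211), (8.0, -0.216, -0.211), (11.0, -0.217, -0.211), (120.0, -0.255, -0.216)]
0.56 [(3.0, -0.19, -0.189), (5.0, -0.187, -0.184), (53.0, -0.146, -0.102), (54.0, -0.139, -0.102), (7.0, -0.187, -0.184), (7.0, -0.187, -0.183), (14.0, -0.189, -0.184), (154.0, -0.245, -0.19)]
0.58 [(0.0,), (0.0,), (44.0, -0.144, -0.108), (51.0, -0.133, -0.102), (8.0, -0.17, -0.165), (7.0, -0.169, -0.164), (13.0, -0.171, -0.165), (174.0, -0.237, -0.172)]
0.6 [(0.0,), (0.0,), (28.0, -0.133, -0.118), (30.0, -0.137, -0.109), (7.0, -0.152, -0.146), (9.0, -0.15, -0.145), (13.0, -0.152, -0.147), (185.0, -0.222, -0.153)]
0.63 [(1.0, -0.121, -0.121), (6.0, -0.124, -0.119), (5.0, -0.123, -0.118), (10.0, -0.123, -0.118), (7.0, -0.122, -0.118), (7.0, -0.124, -0.118), (11.0, -0.124, -0.119), (181.0, -0.19, -0.1
[... 2169 characters left out ...]
91, 0.124, 672)]
178 [(332, 0.576, -0.155, 0.053, 518), (334, 0.577, -0.161, 0.05, 551), (336, 0.577, -0.167, 0.051, 93), (338, 0.577, -0.174, 0.05, 271), (340, 0.574, -0.176, 0.067, 259), (342, 0.572, -0.177, 0.085, 252), (344, 0.569, -0.179, 0.102, 254), (346, 0.568, -0.183, 0.11, 516), (348, 0.567, -0.186, 0.12, 195), (350, 0.567, -0.191, 0.122, 512)]
184 [(332, 0.557, -0.154, 0.055, 531), (334, 0.558, -0.161, 0.049, 474), (336, 0.558, -0.167, 0.052, 133), (338, 0.565, -0.185, 0.002, 259), (340, 0.563, -0.189, 0.014, 218), (342, 0.56, -0.188, 0.043, 281), (344, 0.558, -0.191, 0.055, 255), (346, 0.555, -0.192, 0.075, 265), (348, 0.553, -0.194, 0.091, 253), (350, 0.551, -0.195, 0.106, 270)]
```

```bash
python3 - <<'E'
from h import *
T=np.load('top0.npy',allow_pickle=True).item();P=cloud(T);g=T['img'].sum(2)
for v in range(164,196,3): print(v,' '.join(str(int(g[v,u])) for u in range(308,346)))
for v in (170,178,186): print(v,P[v,312:344,2].round(3).tolist())
m=((g<240)&(P[...,2]>.042)&(P[...,2]<.062)).astype(np.uint8); m[:, :306]=0; m[:,345:]=0; m[:162]=0; m[194:]=0
uv=cv2.findNonZero(m).reshape(-1,2); print(len(uv))
q=plane(T,uv,.053)[:,:2]
A=np.c_[2*q,np.ones(len(q))]
for _ in range(6):
  s=np.linalg.lstsq(A,(q**2).sum(1),rcond=None)[0]; r=np.sqrt(s[2]+s[:2]@s[:2]); e=abs(np.linalg.norm(q-s[:2],axis=1)-r); k=e<.006; q=q[k]; A=A[k]
print(s[:2],r,len(q))
print(proj(T,[[.574,-.136,.052]]))
E
```

```text
164 249 229 259 241 218 252 254 262 241 235 221 242 258 262 260 251 265 277 281 265 271 261 255 254 358 554 360 269 535 636 640 667 681 677 675 681 677 677
167 237 238 242 284 251 220 217 206 217 223 211 221 269 261 214 180 177 223 215 205 233 269 265 261 262 240 261 387 496 310 286 480 565 613 654 678 677 670
170 225 222 214 219 216 178 192 200 157 159 108 134 288 439 509 595 589 588 611 579 493 393 343 185 264 266 253 264 244 265 388 428 309 297 474 599 650 677
173 190 198 212 204 204 179 139 105 160 314 537 568 525 524 515 520 517 539 524 527 524 515 539 586 587 375 230 261 262 272 262 239 276 457 529 306 421 632
176 178 216 224 170 149 142 94 183 391 568 535 530 524 532 542 520 531 522 539 518 518 521 519 518 522 545 564 291 118 226 276 270 251 233 250 334 535 486
179 180 195 189 174 122 104 133 318 573 536 527 531 529 516 522 529 521 534 526 535 533 520 522 511 525 520 547 508 154 141 289 265 272 260 264 247 244 245
182 192 185 176 182 143 45 98 172 381 575 532 536 522 535 534 531 526 534 539 526 532 524 518 518 518 533 552 387 86 125 202 270 261 261 250 274 259 263
185 191 205 
[... 676 characters left out ...]
05, 0.044, 0.054, 0.05, 0.054, 0.052, 0.051, 0.051, 0.052, 0.053, 0.058, 0.062, 0.075, 0.08, 0.086, 0.096, 0.105, 0.107, 0.105, 0.118, 0.126, 0.126, 0.125]
178 [0.002, -0.002, 0.051, 0.056, 0.053, 0.055, 0.047, 0.048, 0.056, 0.054, 0.053, 0.048, 0.054, 0.054, 0.054, 0.052, 0.05, 0.054, 0.053, 0.051, 0.053, 0.052, 0.05, 0.048, 0.051, 0.054, 0.05, 0.059, 0.067, 0.079, 0.085, 0.099]
186 [-0.003, -0.004, -0.003, 0.048, 0.055, 0.055, 0.055, 0.053, 0.05, 0.05, 0.049, 0.051, 0.053, 0.054, 0.051, 0.053, 0.053, 0.048, 0.052, 0.05, 0.056, 0.052, 0.051, 0.052, 0.055, -0.001, -0.004, -0.003, -0.002, -0.003, 0.017, 0.033]
115
[ 0.57167129 -0.13395379] 0.03524746815745147 115
[[325.91925504 178.53696484]]
```

Call:
jog_arm(
  rows=[
    [[-0.1,-0.6,0],[0,0,0],0.5],
    [[-0.1,-0.6,-2],[0,0,0],0.5],
    [[-0.1,-0.6,-4],[0,0,0],0.5],
    [[-0.1,-0.6,-6],[0,0,0],0.5],
    [[-0.1,-0.6,-7.5],[0,0,0],0.5],
    [[-0.1,-0.6,-8],[0,0,0],0.5],
    [[-0.1,-0.6,-8],[0,0,0],0.5],
  ],
)

```text
clock: 11.15
position: [0.4835, -0.1092, 0.0302]
ee_rot: [3.109, -0.449, 0.001]
force: [-0.4, -0.0, 0.2]
width: 0.5
gripper_force: 0.0
```

```bash
python3 st.py; python3 -c "
from h import *
c=cam('scene'); save(c,'s5',(225,120,325,195),7)"
```

```text
11.15 pos [ 0.4835 -0.1092  0.0302] yaw y -106.42 toolz [ 3.e-04 -2.e-04 -1.e+00] w 0.5003921656264375 F [-0.36 -0.04  0.2 ] q [ 0.34  0.52 -0.3   2.07  0.26  0.59 -2.  ]
```

View pics/s5.png

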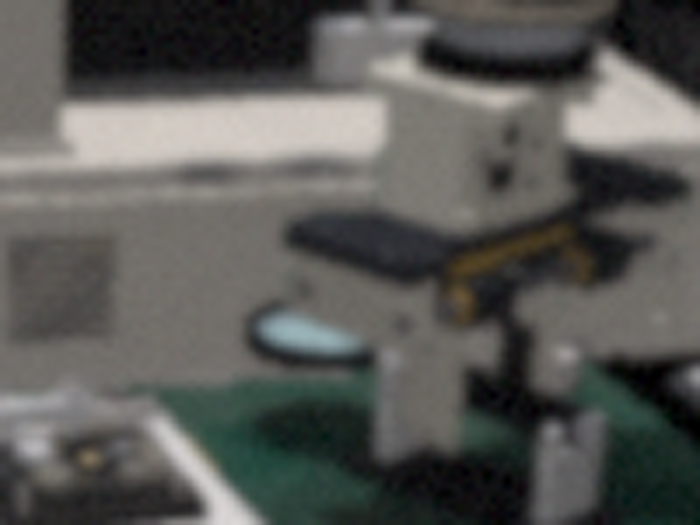

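The fingers are around the handle between the forks (finger at (430,400), forks at (390,400) and (570,460)), and no contact force shows. I close and lift.

Call:
jog_arm(
  rows=[
    [[0,0,0],[0,0,0],0.3],
    [[0,0,0],[0,0,0],0.0],
    [[0,0,0],[0,0,0],0.0],
    [[0,0,0],[0,0,0],0.0],
    [[0,0,0],[0,0,0],0.0],
    [[0,0,0.3],[0,0,0],0.0],
    [[0,0,0.6],[0,0,0],0.0],
    [[0,0,0.6],[0,0,0],0.0],
  ],
  newtons=30,
)

```text
clock: 12.2
position: [0.4834, -0.1091, 0.0361]
ee_rot: [3.109, -0.449, 0.001]
force: [-0.8, -1.6, -0.7]
width: 0.169
gripper_force: 30.0
```

Call:
jog_arm(
  rows=[
    [[0,0,0.5],[0,0,0],0.0],
    [[0,0,1],[0,0,0],0.0],
    [[0,0,1.5],[0,0,0],0.0],
    [[0,0,2.0],[0,0,0],0.0],
    [[0,0,2.5],[0,0,0],0.0],
    [[0,0,2.5],[0,0,0],0.0],
  ],
)

```text
clock: 12.95
position: [0.4836, -0.1091, 0.0613]
ee_rot: [3.109, -0.449, 0.001]
force: [0.5, 0.2, -1.2]
width: 0.177
gripper_force: 30.0
```

```bash
python3 st.py
```

```text
12.95 pos [ 0.4836 -0.1091  0.0613] yaw y -106.42 toolz [ 8.e-04 -1.e-04 -1.e+00] w 0.1772519885844673 F [ 0.46  0.23 -1.15] q [ 0.36  0.47 -0.32  2.04  0.23  0.67 -1.97]
```

Call:
jog_arm(
  rows=[
    [[-1,1,2.5],[0,0,0],0.0],
    [[-3,4,6],[0,0,2],0.0],
    [[-5,8,9],[0,0,7],0.0],
    [[-6,12,9.5],[0,0,13],0.0],
    [[-6.5,17,9.5],[0,0,20],0.0],
    [[-7,22,9.5],[0,0,27],0.0],
    [[-7,26,9.5],[0,0,33],0.0],
    [[-6.9,27.5,9.3],[0,0,35],0.0],
  ],
)

```text
clock: 13.95
position: [0.4139, 0.1684, 0.154]
ee_rot: [-3.098, -0.515, -0.001]
force: [-0.4, -0.4, -0.7]
width: 0.17
gripper_force: 30.0
```

Call:
jog_arm(
  rows=[
    [[0,0,0],[0,0,0],0.0],
    [[0,0,0],[0,0,0],0.0],
    [[0,0,0],[0,0,0],0.0],
  ],
)

```text
clock: 14.32
position: [0.4144, 0.1644, 0.1538]
ee_rot: [3.1, 0.503, -0.0]
force: [0.6, -0.1, -0.2]
width: 0.169
gripper_force: 30.0
```

```bash
python3 st.py; cat > look.py <<'E'
from h import *
import sys
S=cam('scene');T=cam('top');n=sys.argv[1];np.save('S%s.npy'%n,S,allow_pickle=True);np.save('T%s.npy'%n,T,allow_pickle=True)
zl=float(sys.argv[2])
P=cloud(T); g=T['img'].astype(int)
yy,xx=np.mgrid[:384,:512]; w=(xx>180)&(xx<250)&(yy>150)&(yy<240)
lens=(w&(g[...,2]-g[...,0]>15)&(g.sum(2)>330)&(abs(P[...,2]-zl)<.02)).astype(np.uint8)
c=max(cv2.findContours(cv2.morphologyEx(lens,cv2.MORPH_OPEN,np.ones((3,3))),0,1)[0],key=cv2.contourArea)
e,r=cv2.minEnclosingCircle(c); print('lens pix',e,r,'xyz',plane(T,[e],zl)[0])
k=w&(abs(P[...,2]-zl)<.025)&(np.hypot(xx-e[0],yy-e[1])<11); Q=P[k]; A=np.c_[Q[:,:2]-Q[:,:2].mean(0),np.ones(len(Q))]; print('plane slope,z',np.linalg.lstsq(A,Q[:,2],rcond=None)[0],len(Q))
a=cv2.resize(T['img'][140:240,165:285,::-1],None,fx=3.3,fy=3.3,interpolation=3);b=cv2.resize(S['img'][130:230,165:285,::-1],None,fx=3.3,fy=3.3,interpolation=3)
cv2.imwrite('pics/look%s.png'%n,np.hstack([a,b]))
E
python3 look.py a .166
```

```text
14.32 pos [0.4144 0.1644 0.1538] yaw y -71.57 toolz [-2.e-04 -8.e-04 -1.e+00] w 0.16927205808205242 F [ 0.56 -0.07 -0.18] q [ 0.01  0.3  -0.62  2.05  0.23  0.86 -1.98]Traceback (most recent call last):
  File "look.py", line 8, in <module>
    c=max(cv2.findContours(cv2.morphologyEx(lens,cv2.MORPH_OPEN,np.ones((3,3))),0,1)[0],key=cv2.contourArea)
ValueError: max() iterable argument is empty
```

```bash
python3 - <<'E'
s=open('look.py').read()
i=s.index("S=cam");
s=s.replace("lens=(w&(g[...,2]-g[...,0]>15)&(g.sum(2)>330)&(abs(P[...,2]-zl)<.02)).astype(np.uint8)",
"print(len(sys.argv));lens=(w&(abs(P[...,2]-zl)<.015)&(np.hypot(P[...,0]-.502,P[...,1]-.196)<.06)).astype(np.uint8)")
s=s.replace("e,r=cv2.minEnclosingCircle(c)","cp=(plane(T,cv2.findNonZero(lens).reshape(-1,2),zl)[:,:2]*1000).astype(np.float32); print('mask',lens.sum(),cp.min(0),cp.max(0));e,r=cv2.minEnclosingCircle(c)")
open('look.py','w').write(s)
E
python3 look.py a .1736
```

```text
3
mask 224 [489.906   157.18321] [537.9335  231.11694]
lens pix (214.48733520507812, 194.9430389404297) 13.829546928405762 xyz [0.50195417 0.1941073  0.1736    ]
plane slope,z [-0.05524168 -0.00825681  0.17485875] 101
```

View pics/looka.png

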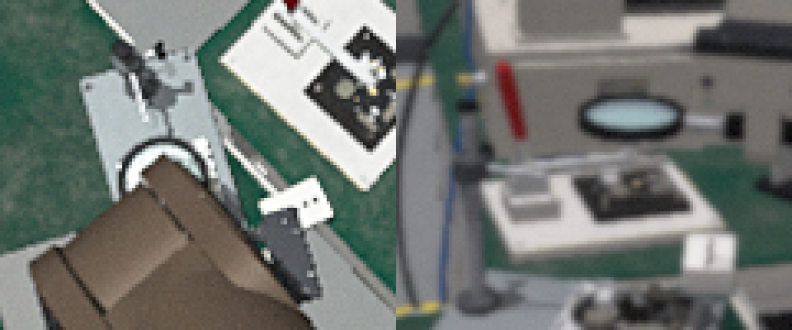

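The left half shows the ring over the nest (centre near (165,185), partly behind the forearm). The right half shows the loupe level, with the ring at (632,117) and the pointer at (520,160) clear of it. I lower it slowly to the focal height.

Call:
jog_arm(
  rows=[
    [[0,0.1,-1.2],[0,0,0],0.0],
    [[0.1,0.1,-2.5],[0,0,0],0.0],
    [[0.1,0.1,-3.7],[0,0,0],0.0],
    [[0.1,0.1,-4.6],[0,0,0],0.0],
    [[0.1,0.1,-5],[0,0,0],0.0],
    [[0.1,0.1,-5],[0,0,0],0.0],
    [[0.1,0.1,-5],[0,0,0],0.0],
  ],
)

```text
clock: 15.4
position: [0.4155, 0.1671, 0.1042]
ee_rot: [-3.1, -0.507, -0.001]
force: [0.1, -0.3, -0.4]
width: 0.172
gripper_force: 30.0
```

```bash
python3 st.py; python3 look.py b .124; python3 - <<'E'
from h import *
S=np.load('Sb.npy',allow_pickle=True).item(); g=S['img'].astype(int); P=cloud(S)
w=np.zeros(g.shape[:2],bool); w[140:215,190:290]=1
m=(w&(abs(P[...,2]-.124)<.02)&(np.hypot(P[...,0]-.5015,P[...,1]-.1955)<.055)).astype(np.uint8)
q=P[m>0]; print('scene pts',len(q)); 
glass=(w&(g[...,2]-g[...,0]>12)&(m>0)).astype(np.uint8); glass=cv2.morphologyEx(glass,cv2.MORPH_OPEN,np.ones((3,3)))
c=max(cv2.findContours(glass,0,1)[0],key=cv2.contourArea); el=cv2.fitEllipse(c); print('ell',el,cv2.contourArea(c))
print('centre on .124',plane(S,[el[0]],.124)[0])
cp=plane(S,c.reshape(-1,2),.124)[:,:2]; print('glass extents',cp.min(0),cp.max(0),cv2.minEnclosingCircle((cp*1000).astype(np.float32)))
Q=P[glass>0]; A=np.c_[Q[:,:2]-Q[:,:2].mean(0),np.ones(len(Q))]; print('slope,z',np.linalg.lstsq(A,Q[:,2],rcond=None)[0],np.median(Q[:,2]))
S2=np.load('scene2.npy',allow_pickle=True).item();P2=cloud(S2);g2=S2['img'].astype(int)
gl=(g2[...,2]-g2[...,0]>12)&(abs(P2[...,2]-.05)<.02)&(np.hypot(P2[...,0]-.572,P2[...,1]+.135)<.03)
print('ref at rest z (true .05):',np.median(P2[...,2][gl]),gl.sum())
E
```

```text
15.4 pos [0.4155 0.1671 0.1042] yaw y -71.41 toolz [ 6.e-04  2.e-04 -1.e+00] w 0.17231188345015233 F [ 0.15 -0.29 -0.41] q [-0.03  0.37 -0.59  2.1   0.3   0.75 -2.06]
3
mask 220 [488.80118 159.5068 ] [538.9265  234.07793]
lens pix (215.0, 195.5) 13.238302230834961 xyz [0.5054481 0.1969619 0.124    ]
plane slope,z [0.01831057 0.01178853 0.12616867] 137
scene pts 481
ell ((235.03494262695312, 184.53945922851562), (9.480278968811035, 26.81434440612793), 90.77901458740234) 196.5
centre on .124 [0.50277752 0.1964118  0.124     ]
glass extents [0.47237717 0.16543556] [0.53443552 0.22649054] ((503.4326477050781, 195.60501098632812), 31.569921493530273)
slope,z [-0.02045184  0.0288057   0.1253241 ] 0.12541278120257832
ref at rest z (true .05): 0.05117291673575501 84
```

View pics/lookb.png

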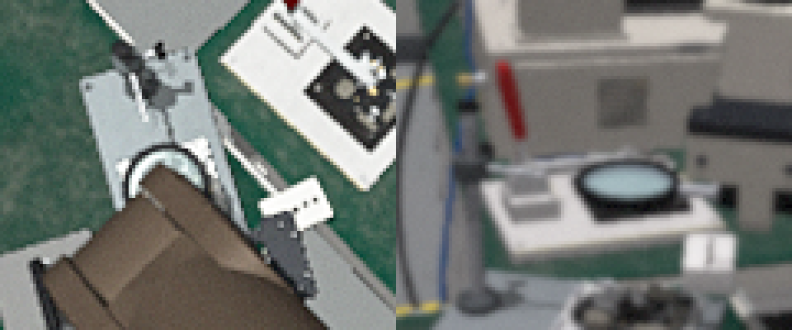

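The lens sits over the board's middle (ring at (628,185), about 1 mm off) at z ≈ 0.124, level with the pointer and clear of it. I settle, then hand in.

Call:
jog_arm(
  rows=[
    [[0,0,0],[0,0,0],0.0],
    [[0,0,0],[0,0,0],0.0],
    [[0,0,0],[0,0,0],0.0],
    [[0,0,0],[0,0,0],0.0],
  ],
)

```text
clock: 16.0
position: [0.4153, 0.1669, 0.1039]
ee_rot: [3.1, 0.507, 0.0]
force: [0.4, -0.4, -0.6]
width: 0.173
gripper_force: 30.0
```

```bash
python3 st.py; python3 -c "
from cell import arm
print(arm.sign_off())"
```

```text
16.0 pos [0.4153 0.1669 0.1039] yaw y -71.42 toolz [ 0. -0. -1.] w 0.17266321546239324 F [ 0.36 -0.37 -0.59] q [-0.03  0.37 -0.59  2.1   0.3   0.75 -2.06]
the job is handed in; nothing more can be done
None
```

Job handed in at 16 s: the dust cover stands upright on the mat (about 15 N push at touchdown), and the arm holds the loupe level and steady over the middle of the board, about 1 mm off centre, with the lens at the pointer's measured height of about 124 mm.

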